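Fit a filter cartridge and hold the bayonet cap half-way for purging

TASK

Load the filter pot on the repair bench: stand the taller of the two filter cartridges upright in the bore inside the pot and let go of it, then push the bayonet cap down into the pot's mouth with its lugs through the two notches. Twist the cap clockwise (seen from above) half-way, until its grip bar lines up with the two ribs on the outside of the pot, without going on to the latch click, and finish while still gripping the cap there, kept still in that purge position. Leave the short cartridge and everything else on the bench where it is.

Things in the scene. Friction and masses are not known exactly. Their poses are not given: they have to be found in the camera images.
- pot: Fixed open aluminium filter pot, 76 mm outer diameter, rim top 64 mm above its origin, on a bolted steel plate 104 x 104 x 6 mm. Origin: on its axis at the underside of the plate (table level), z up; its two mouth notches lie on its +x and -x sides. With the cap's flange resting on the rim, the cap's origin is 49 mm above this origin; once turned, the lip lets the cap rise at most about 3 mm.
- pot_bore (a point): Centre of the mouth of the cartridge's bore: a grey socket tube in the middle of the pot, 36 mm outer diameter, bore 25 mm diameter and 26 mm deep. The mouth is 36 mm, the bore's floor 10 mm above the pot's origin. Axes as the pot's.
- pot_mouth (a point): Centre of the pot's rim top (64 mm above its origin). Lip 6 mm thick, opening 54 mm diameter, two notches 15 mm wide on +x and -x make it 68 mm across there. Below the lip is the lug groove. Stops block turning anticlockwise; clockwise from above the cap turns freely about 60 degrees, then its lugs meet two sprung latch pins; at about 98 degrees it is clicked in. Axes as the pot's.
- ribs: The pair of raised upright ribs outside the pot that mark half-way: each 7 mm wide, out to 48 mm from the pot's axis, from 38 to 64 mm above its origin, fixed to it. Origin: the pot's origin; ribs lie on its +x and -x sides. Its x axis is the pot's x axis turned 45 degrees clockwise seen from above.
- latch (a joint): Sprung latch pin of the pot (steel pin in a small dark block on the outside, 80 degrees clockwise from the pot's +x side): 0 at rest, grows up to 0.0045 m as a lug pushes it outwards.
- latch2 (a joint): The other latch pin, opposite the first (80 degrees clockwise from the pot's -x side); same values.
- cap: Loose grey plastic bayonet cap, about 0.14 kg, standing spigot down. Origin: on its axis, underside of the spigot; z up. Hollow spigot 48 mm diameter (40 inside), 0-15 mm up; two lugs at its foot on +x and -x, 10 wide, 6 high, 62 mm across the tips; flange 72 mm, 15-20 mm up; dome 48 mm, to 54 mm up (hollow to 50); on top a grip bar along x, 46 long, 16 wide, 54-78 mm up. Same after a half turn.
- cartridge: The taller filter cartridge, a pale upright cylinder 22 mm in diameter and 84 mm tall with a chamfered foot, about 50 g, standing loose on the bench. Origin: centre of its underside, z up. In the bore it stands out 30 mm above the pot's rim.
- short_cartridge: The other cartridge, 22 mm in diameter but only 52 mm tall; not to be used. Origin: centre of its underside.
- solder_spool: Black spool, 56 mm diameter, 46 mm tall, standing. Origin: centre of underside.
- flux_jar: Small jar, 48 mm diameter, 50 mm tall. Origin: centre of underside.
- driver: Screwdriver 170 mm long, lying. Origin: about its middle.
- cleaner: Bottle, 52 mm diameter, 140 mm tall. Origin: centre of underside.
- parts_tray: White divided parts tray 110 x 150 x 30 mm. Origin: centre of underside.
- flux_brush: Brush 150 mm long, lying. Origin: about its middle.
There are look-alikes about, which are no part of the job. Leave any purple or turquoise look-alike of the cap alone.

How it is judged:
By the outcome, as a careful person would: the job done as asked, in the order asked, and still so for the second after the job is handed in, while the arm keeps its last pose, push and grip.
It also fails if it takes over 64 s, if anything falls off the work surface, if the arm or the gripper's body presses on something with over 40 N, if the wrist force passes 120 N, or if a joint passes its speed limit or range.

ROBOT

A 6-joint arm with a two-finger parallel gripper is mounted at the origin on the work surface. World frame = base frame: x ahead of the robot, y to its left, z up, the work surface at z = 0. Lengths are in m, angles in rad, forces in N, time in s.
With the tool pointing down it reaches from about 0.3 to 1 m from the base axis. Payload 5.1 kg.
Tool frame: the origin (TCP) lies at the very end of the fingers, on their centre line; the grasp point (between the pads) lies 19 mm behind it (hold_point_z is the distance from the TCP to the grasp point, in m); z points along the fingers, x is the direction in which the jaws open and shut, and the axes are right-handed (so a half turn about z gives the same grasp; the last joint's range is limited). The gripper opens to 95 mm and grips with 3 to 60 N. Pads are 20 mm wide; open, the fingers measure 119 mm over their backs; the gripper's body (75 mm by 180 mm) begins 59 mm behind the grasp point.
Start: joints at [-1.251, 0.124, 1.65, -0, 1.367, -0.083], TCP at [0.255, -0.598, 0.215] pointing down, gripper open.
Joint ranges: [-2.61, 2.61], [-1.02, 2.33], [0.03, 2.71], [-1.35, 4.49], [0.32, 2.68], [-2.91, 2.91]. Speed limits (rad/s): [2.57, 2.57, 3.14, 3.14, 3.14, 3.14].

INTERFACE

Orientations are given as [roll, pitch, yaw] about the fixed x, y, z axes, in that order (R = Rz(yaw) Ry(pitch) Rx(roll)).
In Python, from workcell import * gives the robot as it stands.
- The arm moves only by the tool apply_moves, never from a script. Its argument "moves" is one flat list of numbers, 7 for each row, row after row: the opening, from 0 (shut) to 1 (fully open), then the shift along the world's x, y, z in mm, then the turn, a rotation vector about the world's x, y, z in rad. A call has 1 to 20 rows; each row is the pose to reach, as a shift and turn from the pose commanded when the call began; what a row does not reach only later rows make up. A row lasts 1/8 s, in which the tool goes at most 62.5 mm and 10.7 degrees, less where a joint would pass 70% of its speed; a pose out of reach is approached as far as the arm can. A call with a gripper value outside its range is refused whole. The fingers move at their own pace and stop on an object; "squeeze" is the grip in N (left out, the last holds). Time passes only in rows, so rows that repeat a pose let the fingers close. It gives the time, the measured TCP pose, the force and the opening at its end, in the units of the state.
- read_state(): the state, without advancing time (a new reading comes with each control period).
- camera(name): name is "side" or "top"; returns the picture (480x640x3 uint8, red, green, blue); there is no depth.
- get_calibration(name): a dict with "intrinsics" (3x3 intrinsics, pixels), "extrinsics" (4x4, takes a point from camera to world coordinates). Camera axes: x right, y down, z forward; pixel columns grow to the right and rows downward; lengths in m; the calibration is good to about 2 mm. A picture is of the moment at which its call begins. get_calibration takes no time and is no camera call.
- close_job(): hands the job in, once; it reports no verdict.
The state is a dict: "t": time; "joint_pos": joint angles; "joint_vel": joint speeds; "joint_efforts": joint torques, N m; "tool_pos": TCP position; "ee_rot": TCP orientation; "ft_force": force on the tool from outside, world axes, zero at the start; "torque": the same for the moment, N m; "width": finger opening in m.
Only numpy, scipy, OpenCV 4.12 (cv2) and the standard library are available. Lean on these libraries where they do the work, as an engineer would, in place of code of your own. Each camera call takes 0.05 s, during which the arm holds its last target.

## Working session

There is one attempt and no reset: what is moved stays moved. The work goes in short steps, Python scripts to look and compute and a tool call to move; the robot and the scene stay as the last step left them, time stands still between calls to the robot, and variables do not carry over. Pictures are saved under pics/ and viewed, and the job is handed in when it is done.

Besides the shell and the picture viewer there is one more tool, called after "Emit:" as a command line: name --argument value ..., lists and objects as JSON in quotes. apply_moves: Moves the arm, as the interface text tells. Its arguments: {"type":"object","properties":{"moves":{"type":"array","items":{"type":"number"}},"squeeze":{"type":"number"}},"required":["moves"]}

```bash
ls; mkdir -p pics; python3 - <<'E'
from workcell import *
import cv2
for n in("side","top"):
    cv2.imwrite(f"pics/{n}0.png",camera(n)[:,:,::-1]); c=get_calibration(n);print(n,c)
print(read_state())
E
```

```text
pics
side {'intrinsics': array([[572.62814214,   0.        , 327.66931106],
       [  0.        , 572.62814214, 231.60005285],
       [  0.        ,   0.        ,   1.        ]]), 'extrinsics': array([[-0.8486113 , -0.35475447,  0.3924387 ,  0.07789094],
       [-0.52900883,  0.56496927, -0.63321354,  0.70702721],
       [ 0.00291953, -0.7449557 , -0.66710755,  0.84216843],
       [ 0.        ,  0.        ,  0.        ,  1.        ]])}
top {'intrinsics': array([[456.81647647,   0.        , 318.04800908],
       [  0.        , 456.81647647, 234.35558517],
       [  0.        ,   0.        ,   1.        ]]), 'extrinsics': array([[ 0.01714584, -0.99062196,  0.13555132,  0.38527821],
       [-0.99946938, -0.01322589,  0.0297665 , -0.0455915 ],
       [-0.02769456, -0.13598977, -0.99032308,  1.06087766],
       [ 0.        ,  0.        ,  0.        ,  1.        ]])}
{'t': 0.1, 'joint_pos': array([-1.25061011e+00,  1.24443695e-01,  1.65150260e+00, -7.80096702e-06,
        1.36750945e+00, -8.26080257e-02]), 'joint_vel': array([-5.16312199e-04,  1.99221876e-04, -2.94988091e-03,  8.18438372e-04,
       -4.81218422e-05, -6.49982390e-05]), 'joint_efforts': array([ 5.91714670e-04, -4.18879259e+01, -3.61096931e+01,  7.76861398e-02,
        4.61034570e-02, -7.08866992e-05]), 'tool_pos': array([ 0.25458032, -0.59745184,  0.2135281 ]), 'ee_rot': array([-3.14144653e+00,  1.85736890e-03, -1.16800037e+00]), 'ft_force': array([ 0.55479557,  0.70360139, -0.56043722]), 'torque': array([-0.04583536, -0.04853587, -0.02197802]), 'width': 0.09528440730171406}
```

View pics/top0.png

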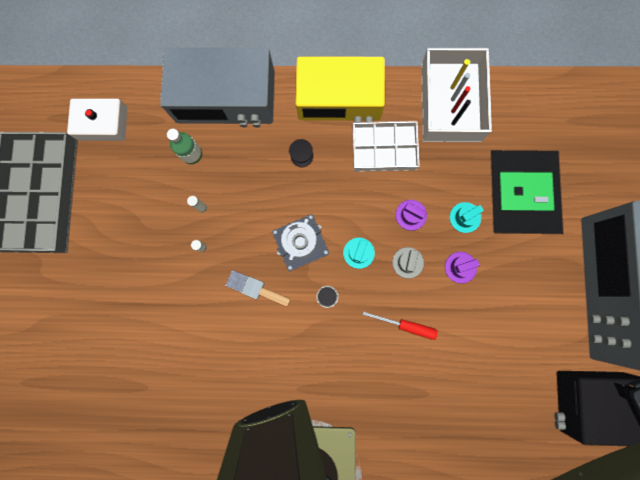

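View pics/side0.png

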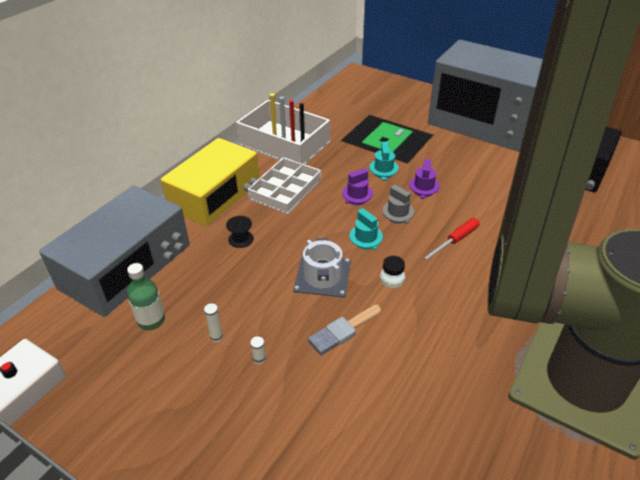

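Top view: the cartridges are at (197,203), which looks longer, and (199,246). In the side view they are at (213,322), tall, and (258,349), short. The only grey cap is at top (408,262) / side (399,204); the purple and turquoise ones are look-alikes. The pot is at top (300,242). I'll enlarge these.

```bash
python3 - <<'E'
import cv2,numpy as np
t=cv2.imread("pics/top0.png");s=cv2.imread("pics/side0.png")
def crop(im,x,y,w,h,k): return cv2.resize(im[y:y+h,x:x+w],None,fx=k,fy=k,interpolation=cv2.INTER_CUBIC)
cv2.imwrite("pics/c_top_pot.png",crop(t,265,205,75,70,8))
cv2.imwrite("pics/c_top_capcart.png",np.hstack([crop(t,380,235,50,60,8),crop(t,175,190,50,60,8)]))
cv2.imwrite("pics/c_side_pot.png",crop(s,285,230,75,70,8))
cv2.imwrite("pics/c_side_capcart.png",np.hstack([crop(s,375,170,50,60,8),crop(s,195,295,50,60,8)]))
E
```

```text
(no output)
```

View pics/c_top_pot.png

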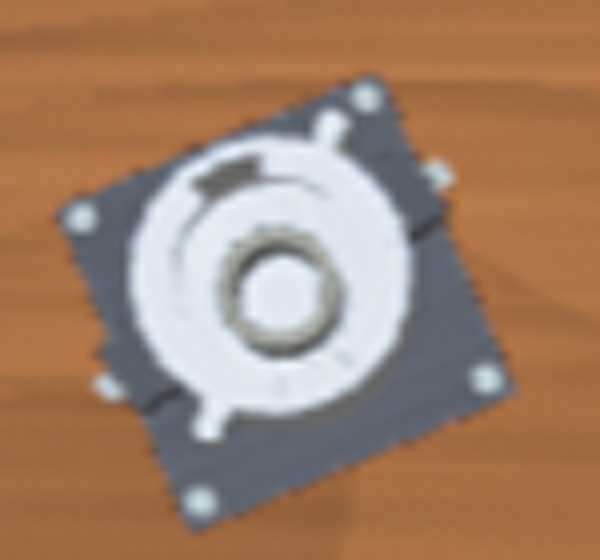

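View pics/c_top_capcart.png

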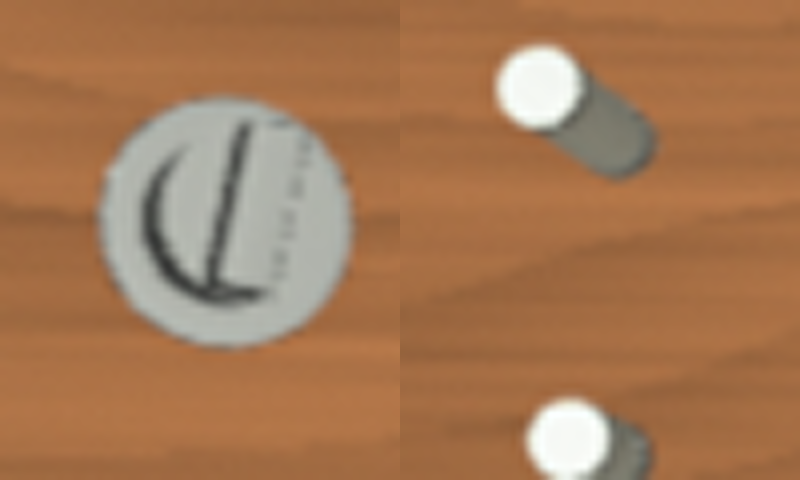

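View pics/c_side_pot.png

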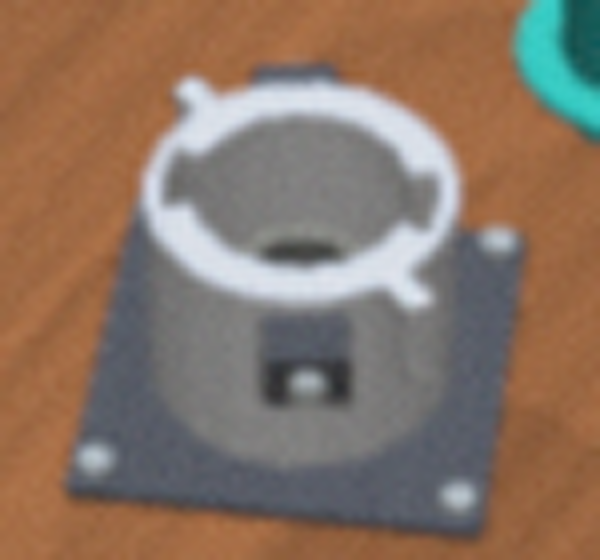

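View pics/c_side_capcart.png

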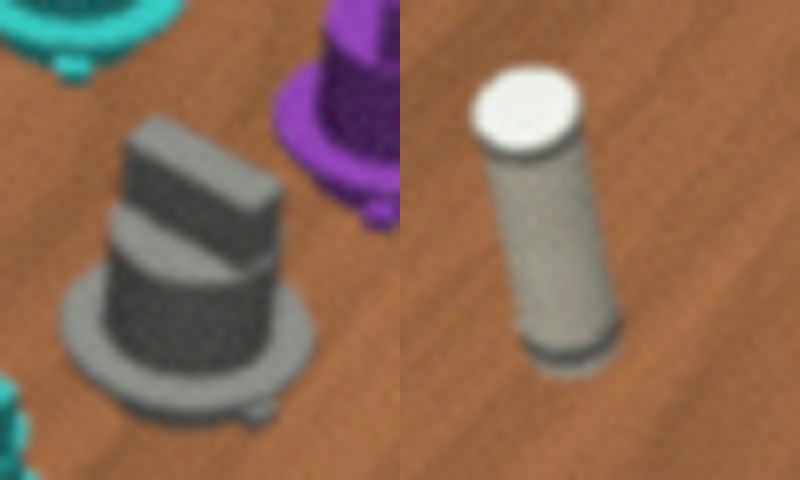

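The crops confirm it. The tall cartridge's top centre is at crop (140,87) and it has a long body. The grey cap's bar runs near-vertical in the top view. The pot's notch is at crop (228,172), with rib tips at (337,113) and (205,437). I'll fit positions from both cameras.

```bash
cat > h.py <<'E'
import numpy as np
from workcell import *
C={n:get_calibration(n) for n in("side","top")}
def proj(n,P):
    E=np.linalg.inv(C[n]["extrinsics"]);p=np.asarray(P)@E[:3,:3].T+E[:3,3];q=p@C[n]["intrinsics"].T
    return q[...,:2]/q[...,2:]
def back(n,uv,z):
    E=C[n]["extrinsics"];d=E[:3,:3]@np.linalg.solve(C[n]["intrinsics"],[uv[0],uv[1],1.])
    return E[:3,3]+d*(z-E[2,3])/d[2]
def cr(x0,y0,px,py,k=8): return np.array([x0+(px+.5)/k-.5,y0+(py+.5)/k-.5])
E
cat > m1.py <<'E'
from h import *
T=lambda x,y,z:back("top",cr(265,205,x,y),z)
S=lambda x,y,z:back("side",cr(285,230,x,y),z)
f=lambda a:np.round(np.asarray(a)*1000,1)
def seg(n,a,b): d=b-a; print(n,"mid",f((a+b)/2),"len",f(np.linalg.norm(d)),"dir",np.degrees(np.arctan2(d[1],d[0])).round(1))
seg("pot rib top",T(205,437,.064),T(337,113,.064))
seg("pot rib side",S(425,300,.064),S(183,88,.064))
seg("rim LR top",T(128,273,.064),T(412,273,.064));seg("rim UD top",T(270,132,.064),T(270,415,.064))
seg("rim LR side",S(142,190,.064),S(462,190,.064));seg("rim UD side",S(302,82,.064),S(302,303,.064))
seg("plate d1 top",T(377,72,.006),T(195,533,.006));seg("plate d2 top",T(515,393,.006),T(58,213,.006))
seg("plate edge side",S(70,492,.006),S(480,535,.006))
seg("notch dir top",T(270,273,.064),T(228,172,.064))
seg("notch side",S(178,178,.064),S(428,197,.064))
T=lambda x,y,z:back("top",cr(380,235,x,y),z)
S=lambda x,y,z:back("side",cr(375,170,x,y),z)
seg("cap flange LR top",T(98,222,.02),T(353,222,.02));seg("cap UD top",T(225,95,.02),T(225,348,.02))
seg("cap LR side",S(60,322,.02),S(315,330,.02))
seg("bar side long",S(155,115,.078),S(285,185,.078));seg("bar side long2",S(128,148,.078),S(250,210,.078))
seg("bar side d1",S(155,115,.078),S(250,210,.078));seg("d2",S(285,185,.078),S(128,148,.078))
seg("bar top shadow",T(213,285,.078),T(247,122,.078))
print("cart top",f(back("top",cr(175,190,140,87),.084)),f(back("side",cr(195,295,127,108),.084)))
print("short",f(back("top",cr(175,190,169,440),.052)),f(back("side",(258,343),.052)))
E
python3 m1.py
```

```text
pot rib top mid [511.2  27.3  64. ] len 96.7 dir -20.8
pot rib side mid [510.8  28.5  64. ] len 95.2 dir -19.3
rim LR top mid [511.5  27.7  64. ] len 78.3 dir -89.2
rim UD top mid [511.6  27.7  64. ] len 78.6 dir -178.7
rim LR side mid [510.9  27.9  64. ] len 78.2 dir -147.9
rim UD side mid [510.9  27.8  64. ] len 77.6 dir 122.3
plate d1 top mid [510.8  26.9   6. ] len 144.8 dir 159.8
plate d2 top mid [510.3  27.3   6. ] len 143.7 dir 69.3
plate edge side mid [488.2  76.8   6. ] len 101.1 dir -155.9
notch dir top mid [525.5  33.8  64. ] len 30.6 dir 23.7
notch side mid [511.2  27.1  64. ] len 61.5 dir -154.1
cap flange LR top mid [ 466.4 -219.    20. ] len 72.0 dir -89.1
cap UD top mid [ 466.7 -218.9   20. ] len 71.9 dir 179.5
cap LR side mid [ 465.7 -218.2   20. ] len 71.4 dir -150.7
bar side long mid [ 464.9 -225.2   78. ] len 45.1 dir 168.1
bar side long2 mid [ 466.3 -209.1   78. ] len 40.9 dir 170.3
bar side d1 mid [ 466.5 -217.8   78. ] len 47.5 dir 149.4
d2 mid [ 464.7 -216.6   78. ] len 44.3 dir 10.4
bar top shadow mid [ 467.  -210.6   78. ] len 44.9 dir -12.2
cart top [590.6 262.2  84. ] [590.6 262.8  84. ]
short [496.6 258.5  52. ] [492.9 260.6  52. ]
```

```bash
python3 - <<'E'
from h import *
print(back("top",(173,133),.14),back("side",(135,271),.14),back("top",(190,158),.0))
for p in [(359,252),(461,267),(411,215),(466,217)]: print(back("top",p,.02))
print(back("top",(302,148),.046), back("top",(327,296),.05))
E
```

```text
[0.7239684  0.29324535 0.14      ] [0.71584119 0.30062224 0.14      ] [0.71279927 0.2994025  0.        ]
[ 0.48834397 -0.10852365  0.02      ]
[ 0.45764098 -0.33859065  0.02      ]
[ 0.57555639 -0.22749127  0.02      ]
[ 0.57242461 -0.3528265   0.02      ]
[0.72462358 0.02536899 0.046     ] [ 0.38749117 -0.03718201  0.05      ]
```

Emit:
apply_moves --moves '[0.5,336,860,0,0,0,0,0.5,336,860,0,0,0,0,0.5,336,860,0,0,0,0,0.5,336,860,0,0,0,0,0.5,336,860,0,0,0,0,0.5,336,860,0,0,0,0,0.5,336,860,0,0,0,0,0.5,336,860,0,0,0,0,0.5,336,860,0,0,0,0,0.5,336,860,0,0,0,0,0.5,336,860,0,0,0,0,0.5,336,860,0,0,0,0,0.5,336,860,0,0,0,0,0.5,336,860,0,0,0,0,0.5,336,860,0,0,0,0,0.5,336,860,0,0,0,0,0.5,336,860,0,0,0,0,0.5,336,860,0,0,0,0,0.5,336,860,0,0,0,0]' --squeeze 15

```text
t: 2.48
tool_pos: [0.5907, 0.2608, 0.215]
ee_rot: [-3.141, -0.0, -1.17]
ft_force: [-0.4, -0.2, -0.6]
width: 0.0475
```

```bash
python3 - <<'E'
from h import *
import cv2
print(read_state()["tool_pos"])
t=camera("top")[:,:,::-1];s=camera("side")[:,:,::-1]
a=cv2.resize(t[130:290,100:260],None,fx=2.5,fy=2.5);b=cv2.resize(s[170:370,130:330],None,fx=2,fy=2)
cv2.imwrite("pics/a1.png",np.hstack([a,b]));print(read_state()["tool_pos"])
E
```

```text
[0.59067965 0.26083989 0.21495502]
[0.59076354 0.26118692 0.21498407]
```

View pics/a1.png

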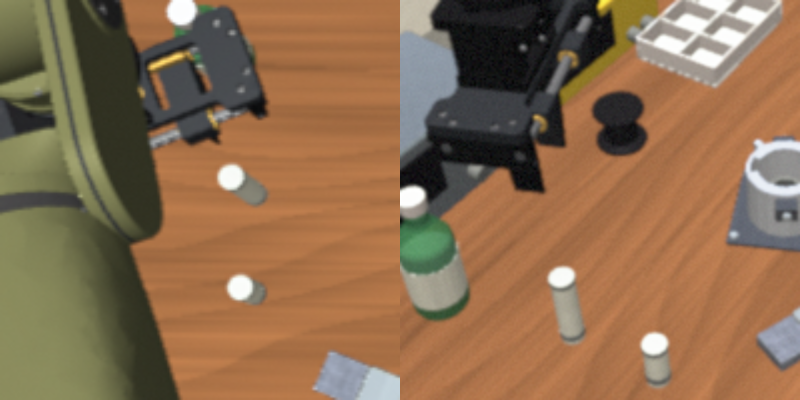

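The side view shows the gripper over the tall cartridge (body top at side (212,308)) and clear of the bottle. Descending.

Emit:
apply_moves --moves '[0.5,0,1,-60,0,0,0,0.5,0,1,-120,0,0,0,0.5,0,1,-153,0,0,0,0.5,0,1,-153,0,0,0,0.5,0,1,-153,0,0,0,0.5,0,1,-153,0,0,0]'

```text
t: 3.32
tool_pos: [0.5927, 0.2636, 0.0648]
ee_rot: [-3.137, -0.0, -1.168]
ft_force: [0.5, 0.2, 0.7]
width: 0.0476
```

```bash
python3 - <<'E'
from h import *
import cv2
print(read_state()["tool_pos"],read_state()["ft_force"])
s=camera("side")[:,:,::-1]
cv2.imwrite("pics/a2.png",cv2.resize(s[250:370,140:300],None,fx=5,fy=5,interpolation=2))
E
```

```text
[0.5926903  0.2636288  0.06479133] [0.48592151 0.17741176 0.69682087]
```

View pics/a2.png

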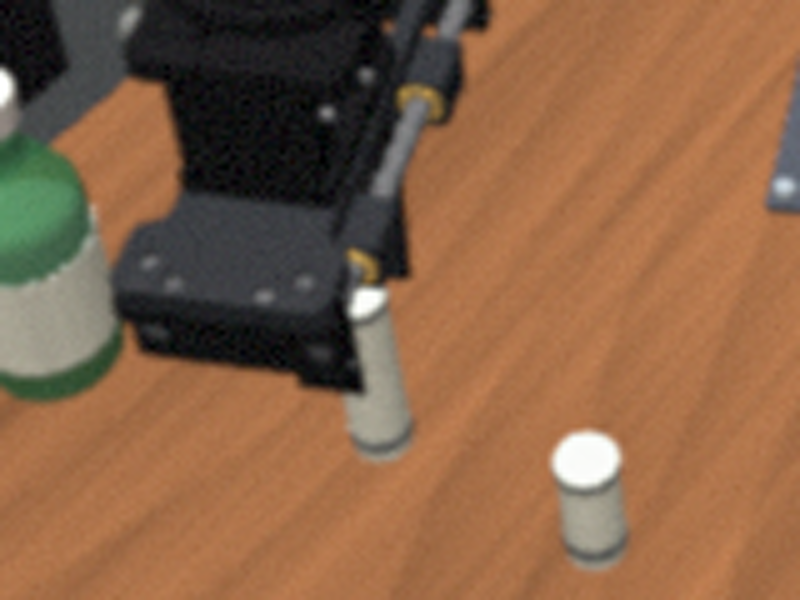

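The cartridge sits between the fingers. I'll let the arm settle, then close.

Emit:
apply_moves --moves '[0.5,0,0,0,0,0,0,0.5,0,0,0,0,0,0,0.5,0,0,0,0,0,0]'

```text
t: 3.75
tool_pos: [0.5908, 0.263, 0.0618]
ee_rot: [-3.141, -0.0, -1.168]
ft_force: [-0.3, -1.3, -0.4]
width: 0.0471
```

Emit:
apply_moves --moves '[0.15,0,0,0,0,0,0,0.15,0,0,0,0,0,0,0.15,0,0,0,0,0,0,0.15,0,0,0,0,0,0,0.15,0,0,0,0,0,0]' --squeeze 20

```text
t: 4.38
tool_pos: [0.5907, 0.263, 0.0616]
ee_rot: [3.141, 0.0, -1.168]
ft_force: [-0.2, -0.5, -0.8]
width: 0.0215
```

Emit:
apply_moves --moves '[0.15,0,0,50,0,0,0,0.15,0,0,95,0,0,0,0.15,-13,-39,95,0,0,0,0.15,-33,-98,95,0,0,0,0.15,-53,-157,95,0,0,0,0.15,-70,-207,95,0,0,0,0.15,-79.5,-235,95,0,0,0,0.15,-79.5,-235,95,0,0,0,0.15,-79.5,-235,95,0,0,0,0.15,-79.5,-235,95,0,0,0,0.15,-79.5,-235,95,0,0,0]'

```text
t: 5.75
tool_pos: [0.5115, 0.0289, 0.1565]
ee_rot: [3.141, 0.0, -1.167]
ft_force: [0.5, -0.5, -0.5]
width: 0.0212
```

```bash
python3 - <<'E'
from h import *
import cv2
print(read_state()["tool_pos"],read_state()["width"])
s=camera("side")[:,:,::-1];t=camera("top")[:,:,::-1]
print(read_state()["tool_pos"])
cv2.imwrite("pics/a3.png",cv2.resize(s[180:300,260:400],None,fx=5,fy=5,interpolation=2))
cv2.imwrite("pics/a3t.png",cv2.resize(t[180:300,230:370],None,fx=5,fy=5,interpolation=2))
E
```

```text
[0.51145106 0.02887477 0.15653401] 0.021243301232132663
[0.51139207 0.02863814 0.15655444]
```

View pics/a3.png

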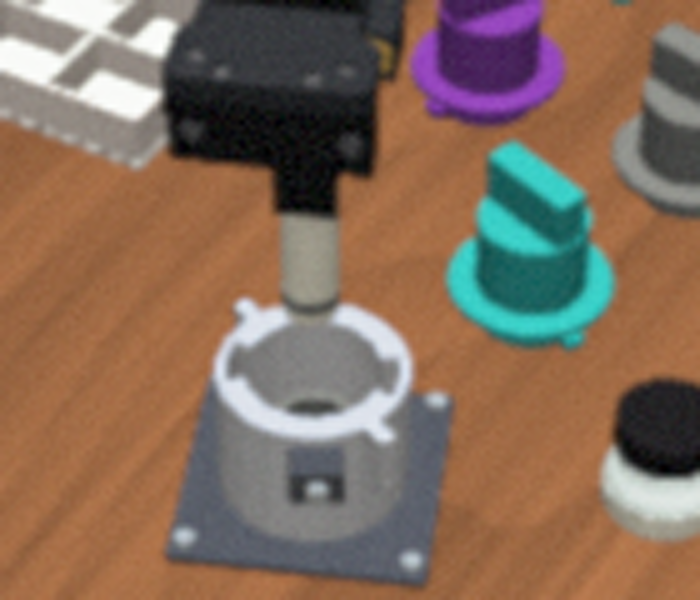

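View pics/a3t.png

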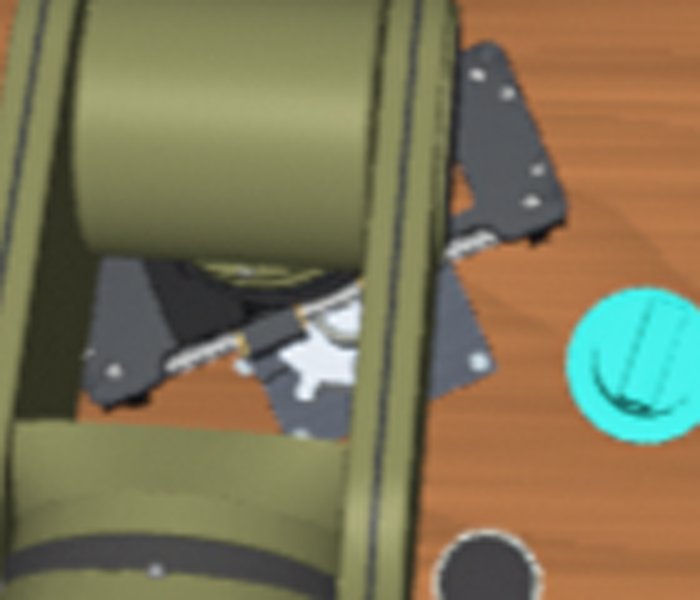

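```bash
python3 - <<'E'
from h import *
def c(p): return (p-np.array([260,180])+.5)*5-.5
for P in [(.5114,.0286,.095),(.5114,.0286,.125),(.5112,.0277,.064),(.5112,.0277,.095)]: print(c(proj("side",np.array(P))))
for x in(1,0,):print(c(proj("side",np.array((.5114+.001*x,.0286+.001*(1-x),.095)))))
E
```

```text
[311.22887011 310.91303514]
[310.92096295 252.50850844]
[313.20009223 367.90229906]
[312.92496485 309.75005658]
[309.02754247 309.97025338]
[309.83203039 312.41626048]
```

Emit:
apply_moves --moves '[0.15,-0.3,-0.5,0,0,0,0,0.15,-0.3,-0.5,-25,0,0,0,0.15,-0.3,-0.5,-50,0,0,0,0.15,-0.3,-0.5,-50,0,0,0,0.15,-0.3,-0.5,-50,0,0,0,0.15,-0.3,-0.5,-50,0,0,0,0.15,-0.3,-0.5,-56,0,0,0,0.15,-0.3,-0.5,-62,0,0,0,0.15,-0.3,-0.5,-66,0,0,0,0.15,-0.3,-0.5,-66,0,0,0]'

```text
t: 7.1
tool_pos: [0.5105, 0.0276, 0.0899]
ee_rot: [3.14, 0.001, -1.168]
ft_force: [-0.5, -0.6, 0.3]
width: 0.0213
```

Emit:
apply_moves --moves '[0.15,0,0,-5,0,0,0,0.15,0,0,-10,0,0,0,0.15,0,0,-15,0,0,0,0.15,0,0,-17.5,0,0,0,0.15,0,0,-17.5,0,0,0,0.15,0,0,-17.5,0,0,0]'

```text
t: 7.85
tool_pos: [0.5111, 0.0275, 0.0734]
ee_rot: [-3.141, -0.0, -1.168]
ft_force: [-0.8, 0.4, -0.1]
width: 0.0217
```

```bash
python3 - <<'E'
from h import *
import cv2
print(read_state()["tool_pos"],read_state()["ft_force"],read_state()["torque"])
s=camera("side")[:,:,::-1]
cv2.imwrite("pics/a4.png",cv2.resize(s[180:300,260:400],None,fx=5,fy=5,interpolation=2))
E
```

```text
[0.51114424 0.02751997 0.07335502] [-0.79828429  0.44085844 -0.05602584] [-0.02072155  0.05568414 -0.03927571]
```

View pics/a4.png

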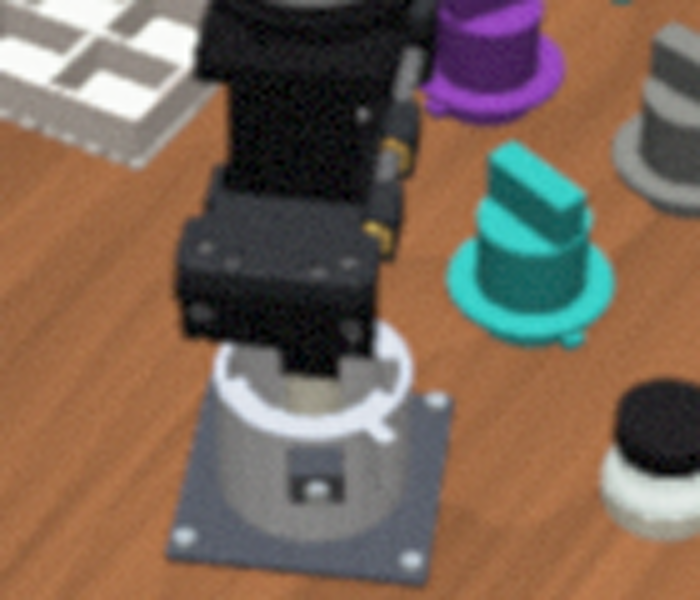

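The cartridge is in the bore in the centre of the pot at side (321,258). I'll release it, rise, and head for the cap.

Emit:
apply_moves --moves '[0.15,0,0,-1,0,0,0,0.35,0,0,-1,0,0,0,0.45,0,0,-1,0,0,0,0.45,0,0,-1,0,0,0,0.45,0,0,20,0,0,0,0.45,0,0,60,0,0,0,0.45,0,0,120,0,0,0,0.45,-10,-60,120,0,0,-0.15,0.45,-20,-120,120,0,0,-0.3,0.45,-30,-180,120,0,0,-0.45,0.45,-45,-246,120,0,0,-0.604,0.45,-45,-246,120,0,0,-0.604,0.45,-45,-246,120,0,0,-0.604,0.45,-45,-246,120,0,0,-0.604,0.45,-45,-246,120,0,0,-0.604]'

```text
t: 9.78
tool_pos: [0.4664, -0.2172, 0.1931]
ee_rot: [-3.142, 0.0, -1.769]
ft_force: [0.2, -0.8, -0.2]
width: 0.043
```

```bash
python3 - <<'E'
from h import *
import cv2
print(read_state()["tool_pos"],read_state()["ee_rot"],read_state()["width"])
s=camera("side")[:,:,::-1];t=camera("top")[:,:,::-1]
print(read_state()["tool_pos"])
cv2.imwrite("pics/a5.png",cv2.resize(s[180:300,260:400],None,fx=5,fy=5,interpolation=2))
cv2.imwrite("pics/a5t.png",cv2.resize(t[180:300,260:400],None,fx=5,fy=5,interpolation=2))
E
```

```text
[ 0.46637269 -0.21715115  0.19313036] [-3.14158627e+00  1.50201991e-04 -1.76944536e+00] 0.04299422501087012
[ 0.46630637 -0.21746398  0.19318428]
```

View pics/a5.png

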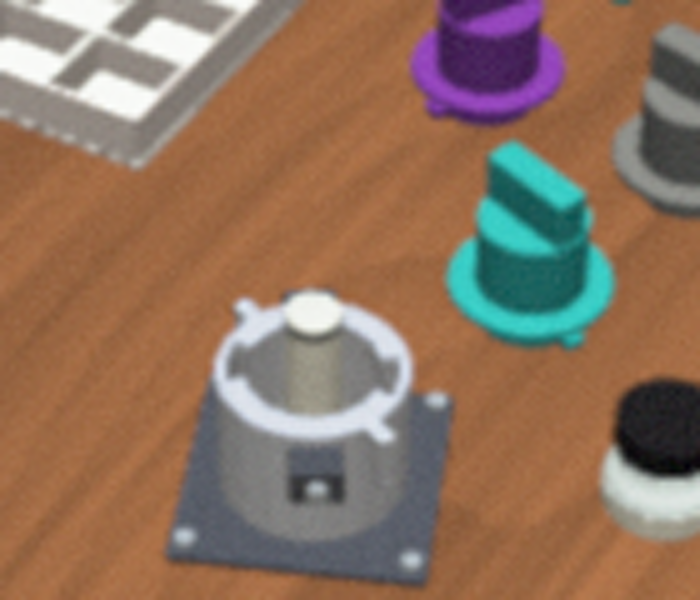

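View pics/a5t.png

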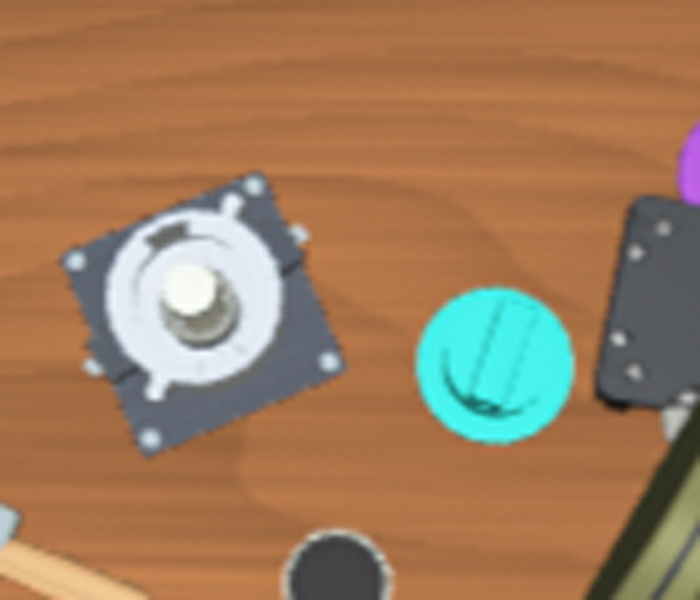

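The cartridge stands upright in the bore, with its top at side crop (313,315) against about (313,311) expected. Now descending on the grey cap's bar.

Emit:
apply_moves --moves '[0.45,0.2,-0.2,-50,0,0,0,0.45,0.2,-0.2,-100,0,0,0,0.45,0.2,-0.2,-136,0,0,0,0.45,0.2,-0.2,-136,0,0,0,0.45,0.2,-0.2,-136,0,0,0,0.45,0.2,-0.2,-136,0,0,0,0.45,0.2,-0.2,-136,0,0,0]'

```text
t: 10.75
tool_pos: [0.4663, -0.2186, 0.0575]
ee_rot: [-3.141, -0.0, -1.772]
ft_force: [-0.3, -0.4, -0.4]
width: 0.0426
```

```bash
python3 - <<'E'
from h import *
import cv2
print(read_state()["tool_pos"],read_state()["ft_force"])
s=camera("side")[:,:,::-1]
cv2.imwrite("pics/a6.png",cv2.resize(s[120:240,330:470],None,fx=5,fy=5,interpolation=2))
E
```

```text
[ 0.46632716 -0.21863524  0.05748183] [-0.33974262 -0.43375923 -0.42985269]
```

View pics/a6.png

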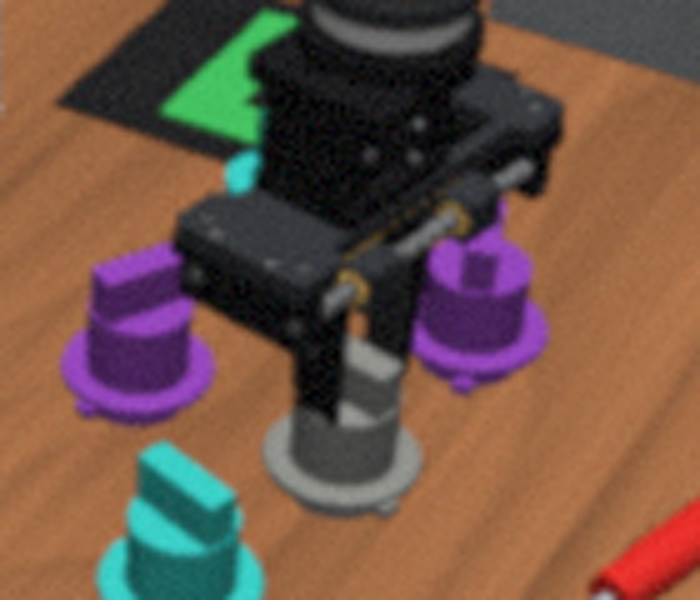

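The fingers straddle the grey bar at side (403,197). Closing.

Emit:
apply_moves --moves '[0.1,0,0,0,0,0,0,0.1,0,0,0,0,0,0,0.1,0,0,0,0,0,0,0.1,0,0,0,0,0,0,0.1,0,0,0,0,0,0]' --squeeze 40

```text
t: 11.42
tool_pos: [0.4661, -0.2187, 0.0571]
ee_rot: [3.142, -0.0, -1.772]
ft_force: [0.1, -0.3, -0.1]
width: 0.0158
```

Emit:
apply_moves --moves '[0.1,0,0,40,0,0,0,0.1,0,0,90,0,0,0,0.1,0,0,125,0,0,0,0.1,5,30,125,0,0,0.1,0.1,14,75,125,0,0,0.2,0.1,23,125,125,0,0,0.3,0.1,32,175,125,0,0,0.42,0.1,41,225,125,0,0,0.54,0.1,45,246.4,125,0,0,0.629,0.1,45,246.4,125,0,0,0.629,0.1,45,246.4,125,0,0,0.629,0.1,45,246.4,125,0,0,0.629,0.1,45,246.4,125,0,0,0.629]'

```text
t: 13.05
tool_pos: [0.5111, 0.0269, 0.1822]
ee_rot: [3.142, -0.0, -1.145]
ft_force: [0.7, -0.2, -2.2]
width: 0.0159
```

```bash
python3 - <<'E'
from h import *
import cv2
s=camera("side")[:,:,::-1]
st=read_state();print(st["tool_pos"],st["ee_rot"],st["width"],st["ft_force"])
cv2.imwrite("pics/a7.png",cv2.resize(s[160:300,250:390],None,fx=4,fy=4,interpolation=2))
E
```

```text
[0.51113401 0.02702924 0.18217323] [-3.14158313e+00 -4.60347398e-05 -1.14441641e+00] 0.015904828138333202 [-0.36083257  0.56307247 -2.43848064]
```

View pics/a7.png

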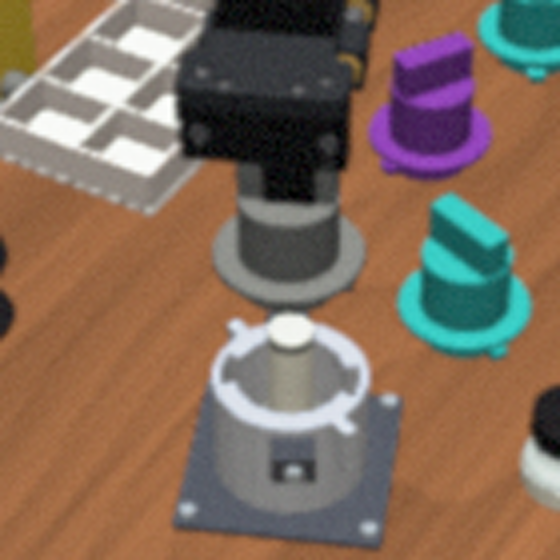

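Emit:
apply_moves --moves '[0.1,-0.3,0,-20,0,0,0,0.1,-0.3,0,-40,0,0,0,0.1,-0.3,0,-55,0,0,0,0.1,-0.3,0,-55,0,0,0,0.1,-0.3,0,-55,0,0,0,0.1,-0.3,0,-55,0,0,0]'

```text
t: 13.85
tool_pos: [0.5116, 0.0278, 0.1281]
ee_rot: [-3.14, -0.001, -1.143]
ft_force: [0.1, -0.3, -3.1]
width: 0.0161
```

```bash
python3 - <<'E'
from h import *
import cv2
s=camera("side")[:,:,::-1]
st=read_state();print(st["tool_pos"],st["ee_rot"],st["width"],st["ft_force"])
cv2.imwrite("pics/a8.png",cv2.resize(s[190:300,260:370],None,fx=5,fy=5,interpolation=2))
E
```

```text
[0.51152483 0.02769492 0.12811382] [-3.14006929e+00 -8.06046748e-04 -1.14297459e+00] 0.015419184973884366 [ 0.73072667 -0.17340519 -1.96586443]
```

View pics/a8.png

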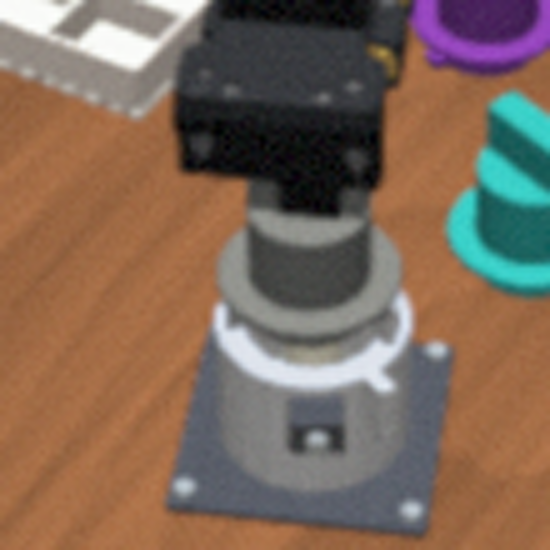

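Emit:
apply_moves --moves '[0.1,-0.7,0,-3,0,0,0,0.1,-0.7,0,-6,0,0,0,0.1,-0.7,0,-9,0,0,0,0.1,-0.7,0,-12,0,0,0,0.1,-0.7,0,-12,0,0,0,0.1,-0.7,0,-12,0,0,0]'

```text
t: 14.65
tool_pos: [0.5102, 0.0277, 0.1152]
ee_rot: [-3.142, -0.0, -1.143]
ft_force: [1.8, -0.6, -2.0]
width: 0.0162
```

Emit:
apply_moves --moves '[0.1,0.2,0,-3,0,0,0,0.1,0.2,0,-6,0,0,0,0.1,0.2,0,-8,0,0,0,0.1,0.2,0,-10,0,0,0,0.1,0.2,0,-10,0,0,0,0.1,0.2,0,-10,0,0,0]'

```text
t: 15.4
tool_pos: [0.5105, 0.0277, 0.106]
ee_rot: [-3.141, -0.0, -1.143]
ft_force: [-2.7, -1.3, 4.7]
width: 0.0158
```

```bash
python3 - <<'E'
from h import *
import cv2
s=camera("side")[:,:,::-1]
st=read_state();print(st["tool_pos"],st["ee_rot"],st["width"],st["ft_force"],st["torque"])
cv2.imwrite("pics/a9.png",cv2.resize(s[190:300,260:370],None,fx=5,fy=5,interpolation=2))
E
```

```text
[0.51054265 0.02767243 0.10603314] [-3.14146740e+00 -1.92944827e-04 -1.14283485e+00] 0.015389814085101636 [-2.97013427 -1.22739478  6.34263028] [0.03051001 0.77001293 0.01497078]
```

View pics/a9.png

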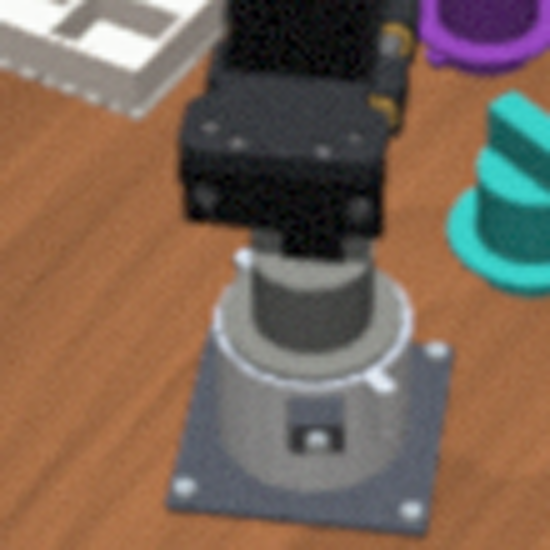

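The cap is seated: its flange is concentric on the rim at side (322,254), with light contact. Twisting clockwise 45°.

Emit:
apply_moves --moves '[0.1,0.3,0,0,0,0,-0.1,0.1,0.3,0,0,0,0,-0.2,0.1,0.3,0,0,0,0,-0.3,0.1,0.3,0,0,0,0,-0.4,0.1,0.3,0,0,0,0,-0.5,0.1,0.3,0,0,0,0,-0.6,0.1,0.3,0,0,0,0,-0.7,0.1,0.3,0,0,0,0,-0.76,0.1,0.3,0,0,0,0,-0.785,0.1,0.3,0,0,0,0,-0.785,0.1,0.3,0,0,0,0,-0.785,0.1,0.3,0,0,0,0,-0.785]'

```text
t: 16.95
tool_pos: [0.5113, 0.0281, 0.106]
ee_rot: [-3.14, 0.001, -1.928]
ft_force: [-1.8, 1.5, 5.7]
width: 0.0159
```

```bash
python3 - <<'E'
from h import *
import cv2
s=camera("side")[:,:,::-1];t=camera("top")[:,:,::-1]
st=read_state();print(st["tool_pos"],st["ee_rot"],st["width"],st["ft_force"],st["torque"])
cv2.imwrite("pics/b1.png",cv2.resize(s[190:300,260:370],None,fx=5,fy=5,interpolation=2))
cv2.imwrite("pics/b1t.png",cv2.resize(t[190:300,245:355],None,fx=5,fy=5,interpolation=2))
E
```

```text
[0.51131656 0.02807662 0.10599611] [-3.14041991e+00  1.41037253e-03 -1.92802965e+00] 0.01597232652909191 [-1.812481    1.71816638  5.64977284] [ 0.53871829  0.33777462 -0.03499203]
```

View pics/b1.png

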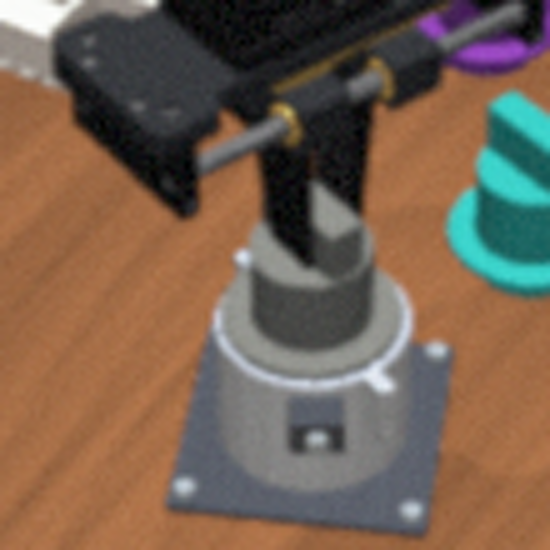

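View pics/b1t.png

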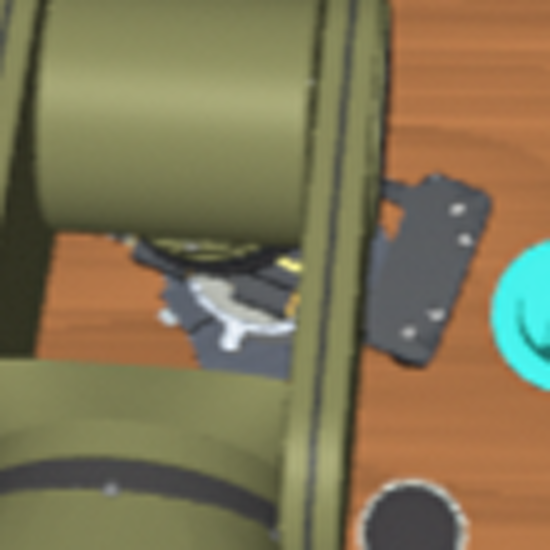

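```bash
python3 - <<'E'
from h import *
def c(p): return (p-np.array([260,190])+.5)*5-.5
for a in(-15.5,-20.5,-25.5):
    a=np.radians(a);u=np.array([np.cos(a),np.sin(a),0]);v=np.array([-u[1],u[0],0]);o=np.array([.5112,.0277,.127])
    print([c(proj("side",o+sx*.023*u+sy*.008*v)).round(0) for sx,sy in((-1,1),(-1,-1),(1,-1),(1,1))],"ribtip",c(proj("side",np.array([.5112,.0277,.064])-.048*u)).round(0))
E
python3 - <<'E'
import cv2
s=cv2.imread("pics/b1.png");cv2.imwrite("pics/b2.png",cv2.resize(s[140:420,200:440],None,fx=2,fy=2,interpolation=2))
E
```

```text
[array([338., 237.]), array([370., 218.]), array([288., 158.]), array([256., 177.])] ribtip [398. 382.]
[array([333., 239.]), array([367., 221.]), array([293., 157.]), array([259., 174.])] ribtip [389. 387.]
[array([327., 240.]), array([364., 224.]), array([298., 156.]), array([263., 171.])] ribtip [380. 392.]
```

View pics/b2.png

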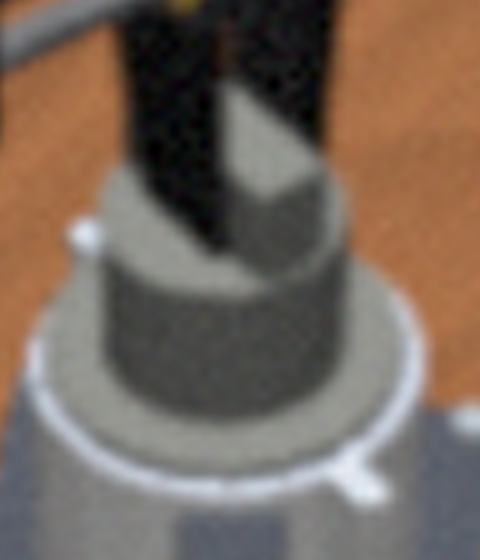

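The bar's near end, at crop (361,219) and (334,236), and its long-edge slope match the rib direction to within about 2°. I'll hold briefly, check, and hand in.

Emit:
apply_moves --moves '[0.1,0,0,0,0,0,0,0.1,0,0,0,0,0,0,0.1,0,0,0,0,0,0,0.1,0,0,0,0,0,0]'

```text
t: 17.55
tool_pos: [0.5113, 0.0281, 0.106]
ee_rot: [-3.14, 0.001, -1.928]
ft_force: [-2.9, 1.8, 4.7]
width: 0.0159
```

```bash
python3 - <<'E'
from h import *
st=read_state();print(st["tool_pos"],st["ee_rot"],st["width"],st["ft_force"],abs(st["joint_vel"]).max())
assert abs(st["ee_rot"][2]+1.928)<.01 and .014<st["width"]<.018
print(close_job())
E
```

```text
[0.51130558 0.0280928  0.10597852] [-3.14042994e+00  1.40515964e-03 -1.92800203e+00] 0.015873575628431873 [-2.85295391  1.75999026  4.72831547] 0.001578992093127059
the job is handed in; nothing more can be done
None
```

The filter pot is loaded and the job is handed in at about 17.6 s, with the gripper still holding the cap in the purge position.

- **Cartridge:** The taller cartridge stands upright in the bore and has been released. The side picture put its top within about 1 px of where it should be.
- **Cap:** The grey cap went through the notches without resistance until its flange rested on the rim. It was then turned 45° clockwise.
- **Last checks:** The gripper read −20.5° for the grip bar, against about −20.5° measured for the ribs. The tool height of 106 mm matches a seated cap. The pads were at 15.9 mm on the 16 mm bar, the arm was still, and the push on the cap was about 5 N.
- **Uncertain:** Rib direction readings ranged from −19.3° to −20.8°. The bar direction in the final picture agreed to only about 2°, because a finger partly hid it. The top view of the cap was blocked by the arm, and I did not check the short cartridge or the other bench items again after the last move.

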